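Find the tin that rocks

TASK

One of the three flat round steel tins on the clinic counter has a bulged bottom and rocks when its lid is pressed down at the rim. Find it by pressing the tins at the rim until you have seen one rock, then pick that one up and stand it upright in the black reject tray. Leave the two steady tins standing where they are; do not lift them.

Things in the scene. Friction and masses are not known exactly. Their poses are not given: they have to be found in the camera images.
- tin_1_center (a point): centre, half-way up, of one of three look-alike round lidded steel tins, 66 mm diameter, 18 mm high, about 100 g, straight-sided, z up its axis; flat lid (fixed on) 9 mm above this point. Two are flat-based and firm; one, in any place, has a bottom bulged 5 mm at the middle: it stands level, tips about 10 degrees when pressed (a few N) at the edge of the lid, and rights itself
- tin_2_center (a point): centre, half-way up, of one of three look-alike round lidded steel tins, 66 mm diameter, 18 mm high, about 100 g, straight-sided, z up its axis; flat lid (fixed on) 9 mm above this point. Two are flat-based and firm; one, in any place, has a bottom bulged 5 mm at the middle: it stands level, tips about 10 degrees when pressed (a few N) at the edge of the lid, and rights itself
- tin_3_center (a point): centre, half-way up, of one of three look-alike round lidded steel tins, 66 mm diameter, 18 mm high, about 100 g, straight-sided, z up its axis; flat lid (fixed on) 9 mm above this point. Two are flat-based and firm; one, in any place, has a bottom bulged 5 mm at the middle: it stands level, tips about 10 degrees when pressed (a few N) at the edge of the lid, and rights itself
- tray: shallow open black plastic tray, fixed to the counter, 180 mm along its x, 150 mm along its y, 28 mm high, walls and floor 4 to 5 mm thick, empty; origin at the middle of its underside, on the counter (z = 0).

How it is judged:
By the outcome, as a careful person would: the job done as asked, in the order asked, and still so for the second after the job is handed in, with the robot touching nothing.
It also fails if it takes over 62 s, if anything falls off the work surface, if the arm or the gripper's body presses on something with over 40 N, if the wrist force passes 120 N, or if a joint passes its speed limit or range.

ROBOT

A 6-joint arm with a two-finger parallel gripper is mounted at the origin on the work surface. World frame = base frame: x ahead of the robot, y to its left, z up, the work surface at z = 0. Lengths are in mm, angles in rad, forces in N, time in s.
With the tool pointing down it reaches from about 350 to 775 mm from the base axis. Payload 7.3 kg.
Tool frame: the origin (TCP) lies midway between the tips of the shut fingers; the grasp point (between the pads) lies 19 mm behind it (env.grasp_offset is the distance from the TCP to the grasp point, in mm); z points along the fingers, x is the direction in which the jaws open and shut, and the axes are right-handed (so a half turn about z gives the same grasp; the last joint's range is limited). The gripper opens to 92 mm and grips with 3 to 60 N. Pads are 19 mm wide; open, the fingers measure 130 mm over their backs; the gripper's body (75 mm by 190 mm) begins 47 mm behind the grasp point.
Start: joints at [0.995, 0.342, 1.524, -0, 1.275, -0.146], TCP at [218.75, 477.277, 226.741] pointing down, gripper open.
Joint ranges: [-2.53, 2.53], [-0.77, 2.02], [0.04, 2.7], [-1, 4.14], [0.28, 2.66], [-3.11, 3.11]. Speed limits (rad/s): [2.57, 2.57, 3.14, 3.14, 3.14, 3.14].

INTERFACE

Orientations are given as a rotation vector (axis times angle).
In Python, from cell import env, cams, ticket gives the robot as it stands.
- The arm moves only by the tool jog_arm, never from a script. Its argument "commands" is a list of rows, each a list of 7 numbers: the closure in counts, from 0 (fully open) to 255 (shut), then the shift along the world's x, y, z in mm, then the turn, a rotation vector about the world's x, y, z in rad. A call has 1 to 20 rows; each row is the pose to reach, as a shift and turn from the pose commanded when the call began; what a row does not reach only later rows make up. A row lasts 1/8 s, in which the tool goes at most 62.5 mm and 10.7 degrees, less where a joint would pass 70% of its speed; a pose out of reach is approached as far as the arm can. A call with a gripper value outside its range is refused whole. The fingers move at their own pace and stop on an object; "newtons" is the grip in N (left out, the last holds). Time passes only in rows, so rows that repeat a pose let the fingers close. It gives the time, the measured TCP pose, the force and the opening at its end, in the units of the state.
- env.get_state(): the state, without advancing time (a new reading comes with each control period).
- cams.get_image(name): name is "scene" or "top"; returns a dict with "img" (480x640x3 uint8, blue, green, red), "K" (3x3 intrinsics, pixels), "world_from_camera" (4x4, takes a point from camera to world coordinates). Camera axes: x right, y down, z forward; pixel columns grow to the right and rows downward; lengths in mm; the calibration is good to about 2 mm. A picture is of the moment at which its call begins. There is no depth.
- ticket.job_done(): hands the job in, once; it reports no verdict.
The state is a dict: "t": time; "joints": joint angles; "joint_vel": joint speeds; "joint_efforts": joint torques, N m; "tcp_pos": TCP position; "ee_rot": TCP orientation; "wrist_force": force on the tool from outside, world axes, zero at the start; "torque": the same for the moment, N m; "grip_width": finger opening in mm.
Only numpy, scipy, OpenCV 4.12 (cv2) and the standard library are available. Lean on these libraries where they do the work, as an engineer would, in place of code of your own. Each camera call takes 0.05 s, during which the arm holds its last target. There are 200 camera calls.

## Working session

There is one attempt and no reset: what is moved stays moved. The work goes in short steps, Python scripts to look and compute and a tool call to move; the robot and the scene stay as the last step left them, time stands still between calls to the robot, and variables do not carry over. Pictures are saved under pics/ and viewed, about 8 in all and at most 12, crops included, and the job is handed in when it is done.

Besides the shell and the picture viewer there is one more tool, called after "Emit:" in YAML: its name, and indented under it one key for each argument. jog_arm: Moves the arm, as the interface text tells. Its arguments: {"type":"object","properties":{"commands":{"type":"array"},"newtons":{"type":"number"}},"required":["commands"]}

```bash
mkdir -p pics; python3 - <<'E'
from cell import env,cams
import cv2
for n in("top","scene"):
    d=cams.get_image(n); cv2.imwrite(f"pics/{n}0.png",d["img"]); print(n,d["K"].tolist(),d["world_from_camera"].round(3).tolist())
print(env.get_state())
E
```

```text
top [[546.6895267628114, 0.0, 321.40207797736787], [0.0, 546.6895267628114, 238.00456813384827], [0.0, 0.0, 1.0]] [[-0.014, -0.982, 0.189, 354.737], [-1.0, 0.018, 0.019, -4.455], [-0.022, -0.189, -0.982, 936.554], [0.0, 0.0, 0.0, 1.0]]
scene [[498.8728952811811, 0.0, 327.6404541685407], [0.0, 498.8728952811811, 240.5867366543009], [0.0, 0.0, 1.0]] [[-0.525, 0.484, -0.7, 1054.259], [0.851, 0.279, -0.446, 336.915], [-0.02, -0.83, -0.558, 471.34], [0.0, 0.0, 0.0, 1.0]]
{'t': 0.1, 'joints': array([ 9.94966670e-01,  3.42627150e-01,  1.52488183e+00,  6.32186959e-06,
        1.27535831e+00, -1.46011745e-01]), 'joint_vel': array([ 0.00091647, -0.00126973, -0.00280826, -0.00066213, -0.00160598,
       -0.00084997]), 'joint_efforts': array([ 1.84435332e-03, -4.32005274e+01, -2.44695318e+01,  7.19766947e-02,
        5.24856162e-02, -8.39102790e-05]), 'tcp_pos': array([218.57139613, 476.97330247, 226.14172848]), 'ee_rot': array([ 2.64364418e+00,  1.69631454e+00, -1.82810765e-03]), 'wrist_force': array([-0.74794798, -0.73397573,  0.19417536]), 'torque': array([ 0.00947026,  0.00377513, -0.02908281]), 'grip_width': 92.27654835909449}
```

View pics/top0.png

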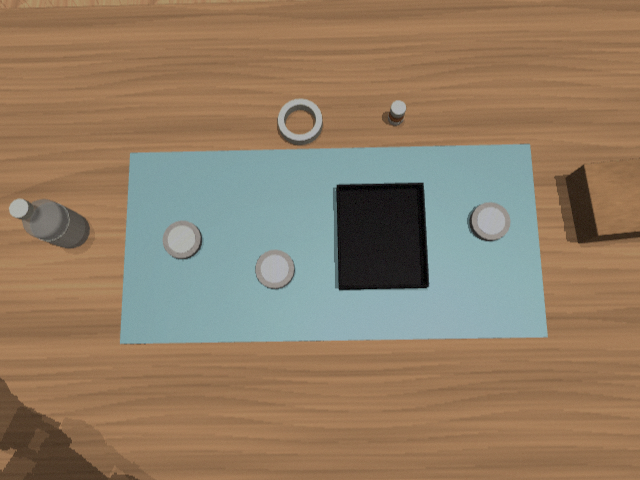

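View pics/scene0.png

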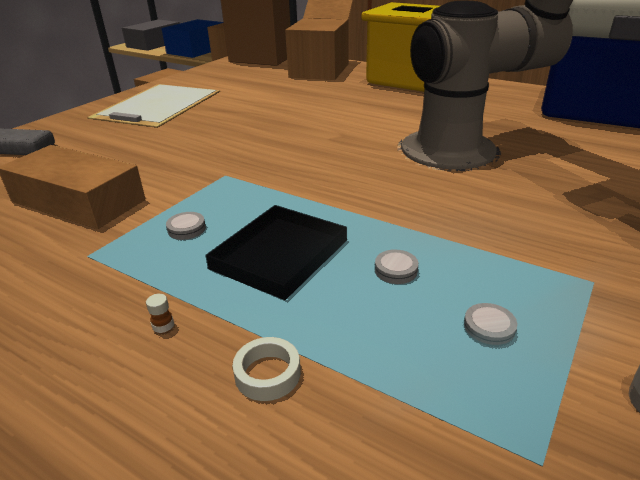

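Top view: tins at about (182,240), (275,269) and (490,221), with the tray at about (381,237). In the scene view they run right to left: (491,322), (397,265), (186,224). Next I'll turn these into positions.

```bash
cat >h.py <<'E'
import numpy as np,cv2
from cell import env,cams
def ray(d,uv,z):
    T=d["world_from_camera"]; r=T[:3,:3]@np.linalg.solve(d["K"],[*uv,1]); o=T[:3,3]
    return o+r*(z-o[2])/r[2]
def proj(d,p):
    T=d["world_from_camera"]; q=d["K"]@(T[:3,:3].T@(np.array(p,float)-T[:3,3])); return q[:2]/q[2]
E
python3 - <<'E'
from h import *
# tins: search saturation-low blobs, centroid taken at mid height
for n,boxes in(("top",[(150,210,210,270),(245,240,305,300),(460,190,520,250)]),("scene",[(455,295,530,350),(365,240,430,290),(155,205,215,245)])):
    d=cams.get_image(n); hsv=cv2.cvtColor(d["img"],cv2.COLOR_BGR2HSV)
    for x0,y0,x1,y1 in boxes:
        m=(hsv[y0:y1,x0:x1,1]<70).astype(np.uint8)
        k,l,s,c=cv2.connectedComponentsWithStats(m); i=1+s[1:,4].argmax()
        uv=c[i]+[x0,y0]; print(n,uv.round(1),s[i],ray(d,uv,9).round(1))
    if n=="top":
        for uv in((337,184),(423,183),(428,289),(340,290)): print("tray",ray(d,uv,28).round())
        print("mat",[ray(d,u,0).round() for u in((130,153),(530,145),(546,337),(122,343))])
E
```

```text
top [179.5 239.5] [   0    0   60   60 3600] [535.5 259.8   9. ]
top [274.5 269.5] [   0    0   60   60 3600] [480.2  94.3   9. ]
top [489.5 219.5] [   0    0   60   60 3600] [ 560.9 -277.7    9. ]
tray [624. -15.  28.]
tray [ 623. -163.   28.]
tray [ 441. -163.   28.]
tray [441. -17.  28.]
mat [array([699., 358.,   0.]), array([ 698., -362.,    0.]), array([ 360., -360.,    0.]), array([360., 354.,   0.])]
scene [491.7 323.5] [   9    8   66   45 1945] [532.6 258.2   9. ]
scene [398.9 260.7] [   8    0   57   45 1755] [466.   93.4   9. ]
scene [185.4 225.2] [ 10   6  41  29 942] [ 557.6 -275.3    9. ]
```

```bash
python3 - <<'E'
from h import *
for n,boxes in(("top",[(155,213,211,267),(248,240,302,298),(464,192,518,250)]),("scene",[(455,298,530,350),(367,243,427,288),(157,207,215,245)])):
    d=cams.get_image(n); hsv=cv2.cvtColor(d["img"],cv2.COLOR_BGR2HSV)
    for x0,y0,x1,y1 in boxes:
        _,m=cv2.threshold(hsv[y0:y1,x0:x1,1].copy(),0,255,cv2.THRESH_BINARY_INV+cv2.THRESH_OTSU)
        k,l,s,c=cv2.connectedComponentsWithStats(m); i=1+s[1:,4].argmax()
        uv=c[i]+[x0,y0]; print(n,uv.round(1),s[i],ray(d,uv,11).round(1))
E
```

```text
top [181.7 239.3] [   7    7   40   39 1196] [535.4 255.3  11. ]
top [274.4 268.8] [   7    9   40   40 1220] [481.2  94.2  11. ]
top [489.6 221.2] [   5   10   42   39 1254] [ 557.5 -277.1   11. ]
scene [490.2 323.3] [   9    5   54   42 1774] [535.4 256.8  11. ]
scene [396.1 266.1] [   8    6   44   35 1267] [483.6  96.7  11. ]
scene [185.5 225.2] [  9   5  40  28 916] [ 559.8 -272.4   11. ]
```

Emit:
jog_arm:
  commands:
    - [255,316,-249,-120,0,0,-1.141]
    - [255,316,-249,-120,0,0,-1.141]
    - [255,316,-249,-120,0,0,-1.141]
    - [255,316,-249,-120,0,0,-1.141]
    - [255,316,-249,-120,0,0,-1.141]
    - [255,316,-249,-120,0,0,-1.141]
    - [255,316,-249,-120,0,0,-1.141]
    - [255,316,-249,-120,0,0,-1.141]
    - [255,316,-249,-120,0,0,-1.141]
    - [255,316,-249,-200,0,0,-1.141]
    - [255,316,-249,-200,0,0,-1.141]
    - [255,316,-249,-200,0,0,-1.141]
  newtons: 20

```text
t: 1.8
tcp_pos: [533.7, 228.9, 26.5]
ee_rot: [3.141, 0.002, -0.003]
wrist_force: [-0.7, -0.5, 0.9]
grip_width: 0.3
```

Emit:
jog_arm:
  commands:
    - [255,0,0,-5,0,0,0]
    - [255,0,0,-8,0,0,0]
    - [255,0,0,-9,0,0,0]
    - [255,0,0,-10,0,0,0]
    - [255,0,0,-10,0,0,0]

```text
t: 2.42
tcp_pos: [535.0, 228.1, 17.0]
ee_rot: [3.141, -0.0, 0.001]
wrist_force: [0.3, -0.9, 1.9]
grip_width: 0.7
```

Emit:
jog_arm:
  commands:
    - [255,0,0,-1,0,0,0]
    - [255,0,0,-1.5,0,0,0]
    - [255,0,0,-1.5,0,0,0]

```text
t: 2.8
tcp_pos: [535.0, 228.0, 15.4]
ee_rot: [3.141, -0.0, 0.001]
wrist_force: [0.3, -4.6, 4.7]
grip_width: 0.3
```

```bash
python3 - <<'E'
from h import *
s=env.get_state();print(s["tcp_pos"],s["wrist_force"],s["torque"])
d=cams.get_image("scene"); cv2.imwrite("pics/p1.png",cv2.resize(d["img"][260:380,410:570],None,fx=4,fy=4,interpolation=cv2.INTER_CUBIC))
E
```

```text
[534.95181037 227.96419583  15.4401445 ] [ 0.27800314 -4.55469839  4.70046045] [-0.75470706  0.04486999  0.00832028]
```

View pics/p1.png

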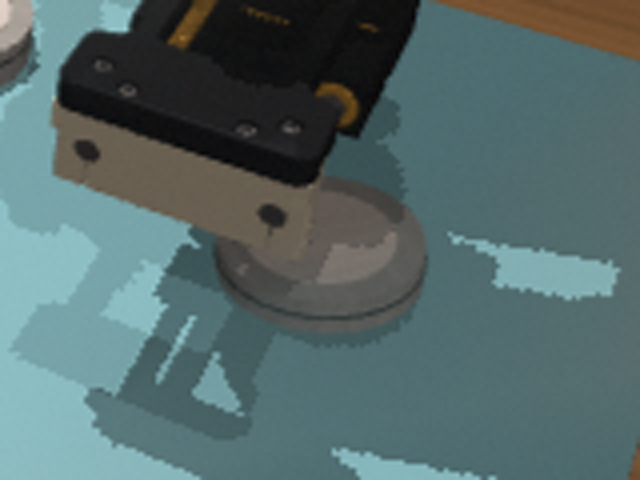

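The picture shows the fingertips on this tin's near-left rim, around (290,245), with the lid maybe tilting that way. I'll press a little further to confirm.

Emit:
jog_arm:
  commands:
    - [255,0,0,-1,0,0,0]
    - [255,0,0,-2,0,0,0]
    - [255,0,0,-2,0,0,0]

```text
t: 3.22
tcp_pos: [535.5, 227.9, 14.8]
ee_rot: [3.141, 0.0, 0.003]
wrist_force: [-2.1, -6.5, 15.2]
grip_width: 0.5
```

```bash
python3 - <<'E'
from h import *
s=env.get_state();print(s["tcp_pos"],s["wrist_force"],s["torque"])
d=cams.get_image("scene"); cv2.imwrite("pics/p2.png",cv2.resize(d["img"][260:380,410:570],None,fx=4,fy=4,interpolation=cv2.INTER_CUBIC))
E
```

```text
[535.50698192 227.88241744  14.83452494] [-2.07350749 -6.47222776 15.2461277 ] [-1.18560831  0.4445751  -0.00367948]
```

View pics/p2.png

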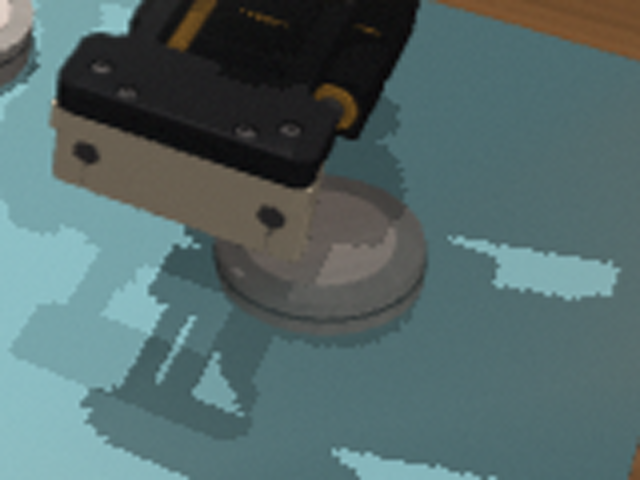

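Emit:
jog_arm:
  commands:
    - [255,0,0,12,0,0,0]
    - [255,0,0,12,0,0,0]
    - [255,0,0,12,0,0,0]
    - [255,0,0,12,0,0,0]

```text
t: 3.78
tcp_pos: [534.4, 228.4, 24.7]
ee_rot: [3.142, 0.0, -0.001]
wrist_force: [0.3, 0.6, -0.5]
grip_width: 0.6
```

```bash
python3 - <<'E'
from h import *
print(env.get_state()["tcp_pos"])
d=cams.get_image("scene"); b=cv2.resize(d["img"][260:380,410:570],None,fx=4,fy=4,interpolation=cv2.INTER_CUBIC)
a=cv2.imread("pics/p2.png"); f=lambda i:i[140:380,180:460]
cv2.imwrite("pics/p3.png",np.hstack([f(a),f(b)]))
E
```

```text
[534.38741183 228.39539055  24.71410634]
```

View pics/p3.png

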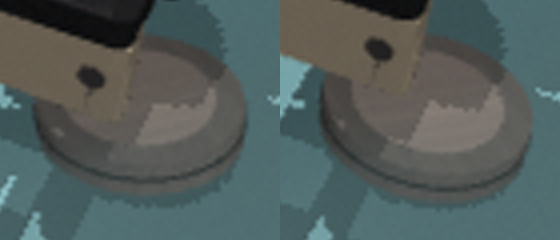

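Left half (pressed): the lid's left end is at (35,110) and its right end at (245,115). Right half (released): they are at (322,100) and (530,125). So the tin tilted when pressed and righted itself. The tip also sank 3.2 mm before hitting a stop, which fits a 10° tip. This is the rocker, so I'll grasp it.

Emit:
jog_arm:
  commands:
    - [0,0,14,25,0,0,0]
    - [0,0,28,25,0,0,0]
    - [0,0,28,25,0,0,0]
    - [0,0,28,25,0,0,0]
    - [0,0,28,25,0,0,0]
    - [0,0,28,25,0,0,0]
    - [0,0,28,25,0,0,0]
    - [0,0,28,25,0,0,0]
  newtons: 20

```text
t: 4.82
tcp_pos: [534.8, 256.2, 50.3]
ee_rot: [3.142, -0.0, 0.0]
wrist_force: [0.2, 1.0, 0.2]
grip_width: 76.0
```

Emit:
jog_arm:
  commands:
    - [0,0,0,-10,0,0,0]
    - [0,0,0,-20,0,0,0]
    - [0,0,0,-28,0,0,0]
    - [0,0,0,-36,0,0,0]
    - [0,0,0,-43,0,0,0]
    - [0,0,0,-47,0,0,0]
    - [0,0,0,-47,0,0,0]
    - [0,0,0,-47,0,0,0]

```text
t: 5.82
tcp_pos: [534.9, 256.3, 3.5]
ee_rot: [-3.141, -0.0, -0.001]
wrist_force: [-0.7, -0.7, -0.8]
grip_width: 92.1
```

```bash
python3 - <<'E'
from h import *
print(env.get_state()["tcp_pos"])
d=cams.get_image("scene"); b=cv2.resize(d["img"][240:390,390:590],None,fx=3,fy=3,interpolation=cv2.INTER_CUBIC)
cv2.imwrite("pics/p4.png",b)
E
```

```text
[534.94348844 256.34192925   3.49663541]
```

View pics/p4.png

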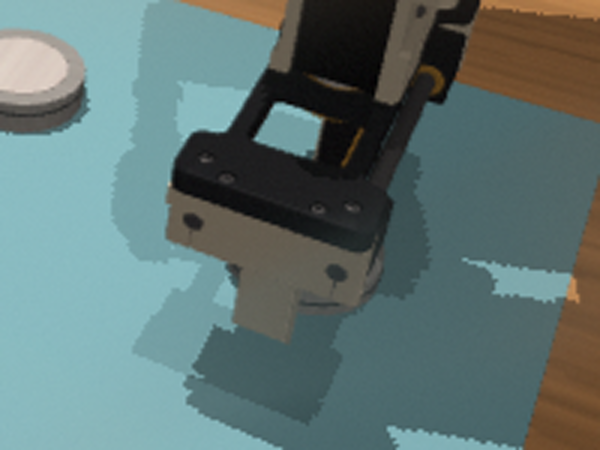

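The finger straddles the tin, whose edges show at (230,265) and (380,280), so the tin hasn't moved. Closing now.

Emit:
jog_arm:
  commands:
    - [255,0,0,0,0,0,0]
    - [255,0,0,0,0,0,0]
    - [255,0,0,0,0,0,0]
    - [255,0,0,0,0,0,0]
    - [255,0,0,0,0,0,0]
    - [255,0,0,0,0,0,0]
    - [255,0,0,0,0,0,0]
    - [255,0,0,2,0,0,0]
    - [255,0,0,10,0,0,0]
    - [255,0,0,30,0,0,0]
    - [255,0,0,30,0,0,0]
  newtons: 25

```text
t: 7.25
tcp_pos: [535.9, 256.7, 34.9]
ee_rot: [-3.14, -0.0, -0.005]
wrist_force: [-0.6, -0.4, -1.5]
grip_width: 65.1
```

Emit:
jog_arm:
  commands:
    - [255,0,0,30,0,0,0]
    - [255,0,0,60,0,0,0]
    - [255,0,-30,70,0,0,0]
    - [255,-1,-70,70,0,0,0]
    - [255,-1,-115,70,0,0,0]
    - [255,-2,-160,70,0,0,0]
    - [255,-2,-205,70,0,0,0]
    - [255,-2,-250,70,0,0,0]
    - [255,-2,-290,70,0,0,0]
    - [255,-2,-325,70,0,0,0]
    - [255,-2,-346,70,0,0,0]
    - [255,-2,-346,60,0,0,0]
    - [255,-2,-346,35,0,0,0]
    - [255,-2,-346,15,0,0,0]
    - [255,-2,-346,15,0,0,0]

```text
t: 9.12
tcp_pos: [531.2, -88.3, 46.2]
ee_rot: [-3.14, -0.001, 0.007]
wrist_force: [0.4, 0.1, -0.7]
grip_width: 65.2
```

```bash
python3 - <<'E'
from h import *
s=env.get_state();print(s["tcp_pos"],s["wrist_force"])
d=cams.get_image("scene"); cv2.imwrite("pics/p5.png",cv2.resize(d["img"][120:330,160:440],None,fx=2.5,fy=2.5,interpolation=cv2.INTER_CUBIC))
E
```

```text
[531.15116842 -88.30646306  46.2027606 ] [ 0.35738231  0.06145402 -0.66823353]
```

View pics/p5.png

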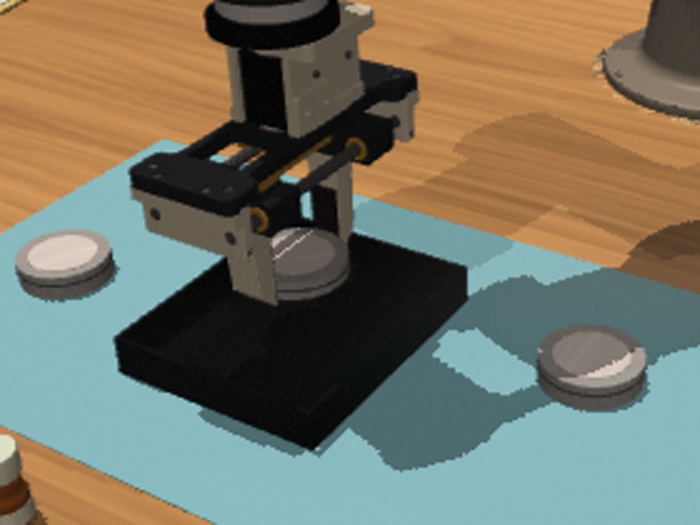

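The tin is held level above the tray, at about (310,260). The other two tins stand at (65,260) and (592,365). Lowering.

Emit:
jog_arm:
  commands:
    - [255,0,0,-15,0,0,0]
    - [255,0,0,-28,0,0,0]
    - [255,0,0,-35,0,0,0]
    - [255,0,0,-38,0,0,0]
    - [255,0,0,-40,0,0,0]
    - [255,0,0,-40,0,0,0]
    - [255,0,0,-40,0,0,0]

```text
t: 10.05
tcp_pos: [533.0, -89.8, 8.5]
ee_rot: [3.141, 0.0, 0.001]
wrist_force: [-0.1, -0.1, -1.6]
grip_width: 65.0
```

Emit:
jog_arm:
  commands:
    - [255,0,0,-0.7,0,0,0]
    - [255,0,0,-0.7,0,0,0]
    - [255,0,0,-0.7,0,0,0]

```text
t: 10.42
tcp_pos: [532.7, -89.7, 7.6]
ee_rot: [3.142, -0.0, 0.0]
wrist_force: [-0.2, 0.5, -0.9]
grip_width: 65.5
```

Emit:
jog_arm:
  commands:
    - [255,0,0,-0.5,0,0,0]
    - [255,0,0,-0.5,0,0,0]
    - [0,0,0,-0.5,0,0,0]
    - [0,0,0,-0.5,0,0,0]
    - [0,0,0,-0.5,0,0,0]
    - [0,0,0,-0.5,0,0,0]
    - [0,0,0,-0.5,0,0,0]
    - [0,0,0,-0.5,0,0,0]
    - [0,0,0,10,0,0,0]
    - [0,0,0,40,0,0,0]
    - [0,0,0,90,0,0,0]
    - [0,0,0,150,0,0,0]
    - [0,-100,0,200,0,0,0]
    - [0,-130,0,200,0,0,0]
    - [0,-130,0,200,0,0,0]
    - [0,-130,0,200,0,0,0]

```text
t: 12.42
tcp_pos: [403.0, -89.9, 208.6]
ee_rot: [3.141, -0.001, 0.004]
wrist_force: [0.7, -0.4, 0.2]
grip_width: 91.6
```

```bash
python3 - <<'E'
from h import *
s=env.get_state();print(s["t"],s["tcp_pos"],s["wrist_force"])
d=cams.get_image("scene"); cv2.imwrite("pics/p6.png",d["img"])
E
```

```text
12.425 [402.97260196 -89.94546455 208.61447353] [ 0.66073575 -0.35153925  0.18965062]
```

View pics/p6.png

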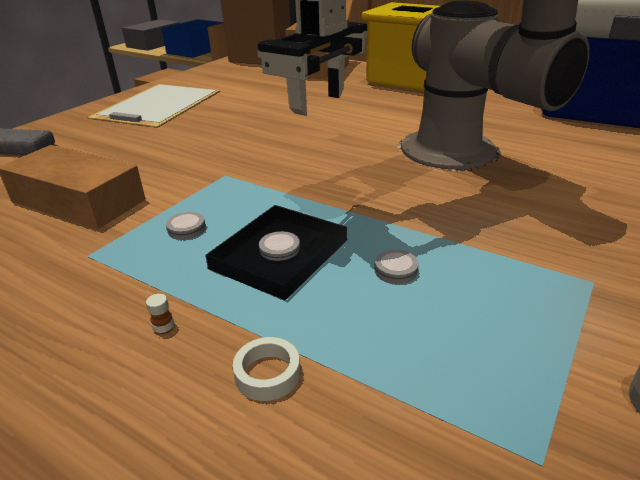

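The reject tin stands upright in the tray at (279,245). The steady tins are still at (186,224) and (397,265), and the gripper is clear. Handing in.

```bash
python3 -c "
from cell import ticket
print(ticket.job_done())"
```

```text
the job is handed in; nothing more can be done
None
```

The first tin I pressed, at about (535, 256), was the bulged one. It now stands upright in the middle of the black tray, and the job was handed in at about 12.4 s.

- **Finding it:** When pressed at the rim, the tip sank to z = 14.8 mm, about 3.2 mm below the 18 mm lid height. The force was about 5 N on the way down and rose to 15 N once it hit a stop. That fits a 10° tip, and before/after pictures showed it tilt and right itself. I did not press the other two tins, as the task was to press until one rocked.
- **Moving it:** I gripped it across its diameter at 25 N (opening 65 mm), carried it level, set it down in the tray and moved the arm clear.
- **Last checks:** The final picture shows it level in the tray and the two steady tins where they started. No check failed. The floor contact barely showed in the wrist force when I set it down, so I judged contact by height and then by the picture.

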